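# Get the lapping weight out from among the compound tubes

### The job

Clear all three polishing-compound tubes off the grey board and stand them on the black rubber mat, then, while they wait there, fetch the steel weight from among their places and set it down gently in the middle of the lapping machine's blue plate, inside the white ring. After that put every tube back on the board, standing on the disc of its own colour. Do not let a tube fall over at any time.

Things in the scene. Friction and masses are not known exactly. Their poses are not given: they have to be found in the camera images.
- weight_center (a point): Lapping weight: solid steel disc 56 mm diameter, 34 mm tall, with a low black button (22 mm diameter, 6 mm tall) on top; 40 mm tall in all, about 0.5 kg. Stands upright on the grey board (12 mm thick), hemmed in by the three tubes. Point: its centre, 20 mm above its underside; z up.
- tube_red_center (a point): Red polishing-compound tube: upright cardboard cylinder 48 mm diameter, 110 mm tall, red top and red bands, about 0.22 kg; at the start it stands on the red disc. Point: its centre, 55 mm above its underside; z along the tube, up.
- tube_green_center (a point): Green polishing-compound tube: upright cardboard cylinder 48 mm diameter, 110 mm tall, green top and green bands, about 0.22 kg; at the start it stands on the green disc. Point: its centre, 55 mm above its underside; z along the tube, up.
- tube_yellow_center (a point): Yellow polishing-compound tube: upright cardboard cylinder 48 mm diameter, 110 mm tall, yellow top and yellow bands, about 0.22 kg; at the start it stands on the yellow disc. Point: its centre, 55 mm above its underside; z along the tube, up.
- disc_red_top (a point): Red disc, 64 mm diameter, 3 mm thick, fixed on the grey board: the home of the red tube. The three discs' centres lie 62 mm from the weight's first place: in front of it (towards the robot), left and right; which colour is where varies. Point: centre of the disc's top face, 15 mm above the table; its x axis points along the board away from the robot, y to the left, as the board is turned.
- disc_green_top (a point): Green disc, 64 mm diameter, 3 mm thick, fixed on the grey board: the home of the green tube. The three discs' centres lie 62 mm from the weight's first place: in front of it (towards the robot), left and right; which colour is where varies. Point: centre of the disc's top face, 15 mm above the table; its x axis points along the board away from the robot, y to the left, as the board is turned.
- disc_yellow_top (a point): Yellow disc, 64 mm diameter, 3 mm thick, fixed on the grey board: the home of the yellow tube. The three discs' centres lie 62 mm from the weight's first place: in front of it (towards the robot), left and right; which colour is where varies. Point: centre of the disc's top face, 15 mm above the table; its x axis points along the board away from the robot, y to the left, as the board is turned.
- mat_top (a point): Black rubber mat, fixed flat on the table to one side of the board, 260 mm (its x) by 150 mm (its y), 4 mm thick. Point: centre of its top face; x along its long side, z up.
- plate_top (a point): Blue round plate (160 mm diameter) on top of the lapping machine (wooden plinth 220 mm square, orange bowl); the machine is fixed, on the side of the board opposite the mat. A thin white ring of 76 mm inner diameter and a black dot mark the middle. A post on one corner (130 mm from the middle) stands 48 mm above the plate. Point: centre of the plate's top face, 85 mm above the table; z up.

How it is judged:
On the way, in this order (a step that is already met when the one before it is completed fails the run):
1. all three tubes stand on the rubber mat (x of tube_red_center in the frame of mat_top between -0.125 and 0.125 m and y of tube_red_center in the frame of mat_top between -0.07 and 0.07 m and z of tube_red_center in the frame of mat_top between 0.048 and 0.062 m and angle between each of tube_red_center, tube_green_center, tube_yellow_center's own z axis and vertical below 0.15 rad and x of tube_green_center in the frame of mat_top between -0.125 and 0.125 m and y of tube_green_center in the frame of mat_top between -0.07 and 0.07 m and z of tube_green_center in the frame of mat_top between 0.048 and 0.062 m and x of tube_yellow_center in the frame of mat_top between -0.125 and 0.125 m and y of tube_yellow_center in the frame of mat_top between -0.07 and 0.07 m and z of tube_yellow_center in the frame of mat_top between 0.048 and 0.062 m), for 0.2 s.
2. the weight rests in the middle of the blue plate while all three tubes stand on the mat (all of step 1 and horizontal distance between weight_center and plate_top below 0.013 m and z of weight_center in the frame of plate_top between 0.014 and 0.026 m and angle between weight_center's own z axis and vertical below 0.12 rad and linear speed of weight below 0.03 m/s), for 0.2 s.
At the end, for the whole second after the job is handed in: The weight stands upright on the blue plate within 13 mm of its centre, and each tube stands upright on the disc of its own colour, within 12 mm of its centre; all released and at rest (horizontal distance between weight_center and plate_top below 0.013 m and z of weight_center in the frame of plate_top between 0.014 and 0.026 m and angle between each of weight_center, tube_red_center, tube_green_center, tube_yellow_center's own z axis and vertical below 0.12 rad and linear speed of each of weight, tube_red, tube_green, tube_yellow below 0.03 m/s and horizontal distance between tube_red_center and disc_red_top below 0.012 m and z of tube_red_center in the frame of disc_red_top between 0.048 and 0.062 m and horizontal distance between tube_green_center and disc_green_top below 0.012 m and z of tube_green_center in the frame of disc_green_top between 0.048 and 0.062 m and horizontal distance between tube_yellow_center and disc_yellow_top below 0.012 m and z of tube_yellow_center in the frame of disc_yellow_top between 0.048 and 0.062 m); the robot touches nothing.
It fails at once if a tube is tipped over (leans more than about 40 degrees) (angle between any of tube_red_center, tube_green_center, tube_yellow_center's own z axis and vertical above 0.7 rad).
It fails at once if the weight is dropped or slammed on the plate (within 30 mm above it and faster than 0.45 m/s, or pressed on the machine with over 80 N) (contact force between weight and machine above 80 N or (horizontal distance between weight_center and plate_top below 0.08 m and z of weight_center in the frame of plate_top below 0.05 m and linear speed of weight above 0.45 m/s)).
It also fails if it takes over 147 s, if anything falls off the work surface, if the arm or the gripper's body presses on something with over 40 N, if the wrist force passes 120 N, or if a joint passes its speed limit or range.

### The arm

A 7-joint arm with a two-finger parallel gripper is mounted at the origin on the work surface. World frame = base frame: x ahead of the robot, y to its left, z up, the work surface at z = 0. Lengths are in m, angles in rad, forces in N, time in s.
With the tool pointing down it reaches from about 0.4 to 0.9 m from the base axis. Payload 5.5 kg.
Tool frame: the origin (TCP) lies on the centre line of the jaws, within the pads' length; the fingertips stand 25 mm ahead of it and the grasp point (between the pads) lies 6 mm ahead of it; z points along the fingers, y is the direction in which the jaws open and shut (so a half turn about z gives the same grasp; the last joint's range is limited). The gripper opens to 85 mm and grips with 20 to 120 N. Pads are 22 mm wide; open, the fingers measure 114 mm over their backs; the gripper's body (76 mm by 85 mm) begins 54 mm behind the grasp point. The pads swing forward as they close: fully open they stand 13 mm farther back than shut.
Start: joints at [-1.065, 0.501, -0.427, 1.55, 0.221, 1.138, -0.21], TCP at [0.156, 0.631, 0.256] pointing down, gripper open.
Joint ranges: [-2.88, 2.88], [-0.31, 2.03], [-1.54, 1.56], [0.2, 2.42], [-1.41, 4.55], [0.19, 2.02], [-2.57, 2.57]. Speed limits (rad/s): [2.57, 2.57, 3.14, 3.14, 3.14, 3.14, 3.14].

### API

Orientations are given as a unit quaternion [w, x, y, z].
In Python, from rig import status, camera, robot, models gives the robot as it stands.
- The arm moves only by the tool step_arm, never from a script. Its argument "commands" is a list of rows, each a list of 6 numbers: the shift along the world's x, y, z in mm, then the turn, a rotation vector about the world's x, y, z in rad. In form: [[dx, dy, dz, ax, ay, az], ...]. A call has exactly 10 rows; each row shifts and turns the commanded pose from where the row before left it; what a row does not reach is not made up. A row lasts 1/12 s, in which the tool goes at most 41.7 mm and 7.16 degrees, less where a joint would pass 70% of its speed; a pose out of reach is approached as far as the arm can. A call is refused whole if a number of a shift passes 41.7 or a number of a turn 0.125, either way. A call with a gripper value outside its range is refused whole. "fingers" is the opening in per cent of the stroke, from 0 (shut) to 100 (fully open), set as the call begins (left out, the last holds). The fingers move at their own pace and stop on an object; "force" is the grip in N (left out, the last holds). Time passes only in rows, so rows that do not move let the fingers close, or fill a call up. It gives the time, the measured TCP pose, the force and the opening at its end, in the units of the state.
- status.read_state(): the state, without advancing time (a new reading comes with each control period).
- camera(name): name is "scene" or "top"; returns a dict with "img" (400x640x3 uint8, red, green, blue), "z_map" (400x640 float32, m along the optical axis (not along the pixel's ray), 0 where there is no reading), "vertical_fov" (degrees; the focal length in pixels is half the picture's height over the tangent of half this angle, whatever the lens; pixels are square), "cx", "cy" (the principal point, pixels), "R" (3x3) and "t" (3): a world point X has camera coordinates R X + t. Camera axes: x right, y down, z forward; pixel columns grow to the right and rows downward; lengths in m; the calibration is good to about 2 mm. A picture is of the moment at which its call begins.
- robot.hand_in(): hands the job in, once; it reports no verdict.
Trained networks look in a picture, given as the dict that the camera call returned (one of the last four; its "shot" number tells which), for a name from the list of things; names that differ only in an ending like _2 or _b are one class to them, and where a whole thing is asked for, a point or a joint stands for the part that bears it (a point fixed in the world has none). Each returns a list of dicts, best first, with "score" (0 to 1); they miss things now and then, are a little off and sometimes report something else, mostly with a low value. They report only what shows in the picture. A call takes as long as a camera call.
- models.find_in(picture, label): "extent" ([left, top, right, bottom] in pixels, round what is visible of it).
- models.trace(picture, label): "pixels" (400x640 bool, what is visible of it) and "extent" ([left, top, right, bottom] in pixels, round what is visible of it).
- models.landmark_of(picture, label): "pixel" ([column, row] in pixels: a listed point, or the origin of a listed thing).
The state is a dict: "clock": time; "joint_positions": joint angles; "qvel": joint speeds; "joint_efforts": joint torques, N m; "tcp_pos": TCP position; "orientation": TCP orientation; "ft_force": force on the tool from outside, world axes, zero at the start; "torque": the same for the moment, N m; "grip_width": opening from 0.0 (shut) to 1.0 (fully open).
Only numpy, scipy, OpenCV 4.12 (cv2) and the standard library are available. Lean on these libraries where they do the work, as an engineer would, in place of code of your own. Each camera call takes 0.05 s, during which the arm holds its last target.

## Working session

There is one attempt and no reset: what is moved stays moved. The work goes in short steps, Python scripts to look and compute and a tool call to move; the robot and the scene stay as the last step left them, time stands still between calls to the robot, and variables do not carry over. Pictures are saved under pics/ and viewed, and the job is handed in when it is done.

Besides the shell and the picture viewer there is one more tool, called after ">>>" as name(argument=value, ...), one argument or row to a line, values as JSON. step_arm: Moves the arm, as the interface text tells. Its arguments: {"type":"object","properties":{"commands":{"type":"array"},"fingers":{"type":"number"},"force":{"type":"number"}},"required":["commands"]}

```bash
mkdir -p pics; ls; cat > h.py <<'E'
import numpy as np, cv2
from rig import status, camera, robot, models
def K(p):
    f=200/np.tan(np.radians(p['vertical_fov'])/2); return f,p['cx'],p['cy']
def cloud(p):
    f,cx,cy=K(p); z=p['z_map']; v,u=np.mgrid[0:400,0:640]
    c=np.stack([(u-cx)/f*z,(v-cy)/f*z,z],-1)
    return (c-p['t'])@p['R']
def proj(p,X):
    f,cx,cy=K(p); c=p['R']@np.array(X)+p['t']; return c[0]/c[2]*f+cx,c[1]/c[2]*f+cy
def ray(p,uv,z):
    f,cx,cy=K(p); d=p['R'].T@np.array([(uv[0]-cx)/f,(uv[1]-cy)/f,1]); o=-p['R'].T@p['t']
    return o+d*(z-o[2])/d[2]
def save(p,n): cv2.imwrite('pics/'+n+'.png',p['img'][:,:,::-1])
E
python3 - <<'E'
from h import *
s=status.read_state(); print(s)
for n in('top','scene'):
    p=camera(n); save(p,n+'0'); print(n,p['vertical_fov'],p['cx'],p['cy'],-p['R'].T@p['t'],p['R'])
    for l,z in [('weight_center',.032),('tube_red_center',.07),('tube_green_center',.07),('tube_yellow_center',.07),('disc_red_top',.015),('disc_green_top',.015),('disc_yellow_top',.015),('mat_top',.004),('plate_top',.085)]:
        for d in models.landmark_of(p,l)[:1]: print(l,d['score'],d['pixel'],ray(p,d['pixel'],z).round(4))
E
```

```text
pics
{'clock': 0.0, 'joint_positions': array([-1.06481489,  0.50180298, -0.42676695,  1.55146409,  0.22082853,
        1.13827593, -0.21027162]), 'qvel': array([-7.10749781e-05,  1.06659148e-03, -1.01330654e-03, -1.29999273e-03,
       -1.14561428e-04, -1.86358781e-04, -2.72295492e-03]), 'joint_efforts': array([-8.28069169e-04, -5.69494700e+01, -5.81661433e+00, -2.80955225e+01,
        1.05090495e-02,  1.16621968e-02, -1.70306542e-06]), 'tcp_pos': array([0.15617494, 0.63030052, 0.25527942]), 'orientation': array([-1.25092277e-04,  1.21054670e-01,  9.92645391e-01, -9.37571671e-04]), 'ft_force': array([-0.27323638, -0.70204244,  0.30566387]), 'torque': array([-0.04084528,  0.00308944,  0.05972702]), 'grip_width': 0.9996061819254803}
top 50.01375056653807 315.52867397852924 195.72868391023744 [0.39757667 0.01423101 1.02585646] [[ 0.01687303 -0.99979595  0.01110692]
 [-0.9884828  -0.01835089 -0.1502165 ]
 [ 0.15038967 -0.00844439 -0.98859073]]
weight_center 0.61 [309.2, 217.7] [0.4968 0.0196 0.032 ]
tube_red_center 0.65 [278.8, 205.0] [0.5204 0.0882 0.07  ]
tube_green_center 0.84 [300.5,
[... 412 characters left out ...]
0311015 200.6699435024219 [0.99063966 0.83702969 0.85641786] [[-0.879456    0.4758659   0.01042965]
 [ 0.29008503  0.55322611 -0.78089151]
 [-0.3773696  -0.68373424 -0.6245796 ]]
weight_center 0.53 [333.4, 219.8] [0.4925 0.0201 0.032 ]
tube_red_center 0.58 [338.1, 225.0] [0.515 0.079 0.07 ]
tube_green_center 0.64 [358.6, 209.6] [0.4426 0.0534 0.07  ]
tube_yellow_center 0.82 [325.6, 195.8] [ 0.487  -0.0309  0.07  ]
disc_red_top 0.56 [335.6, 243.8] [0.5213 0.0819 0.015 ]
disc_green_top 0.51 [354.1, 221.2] [0.4387 0.0322 0.015 ]
disc_yellow_top 0.62 [324.0, 209.3] [ 0.4831 -0.0441  0.015 ]
mat_top 0.88 [402.0, 325.3] [0.5159 0.3457 0.004 ]
plate_top 0.97 [265.8, 132.5] [ 0.5052 -0.3551  0.085 ]
```

View pics/top0.png

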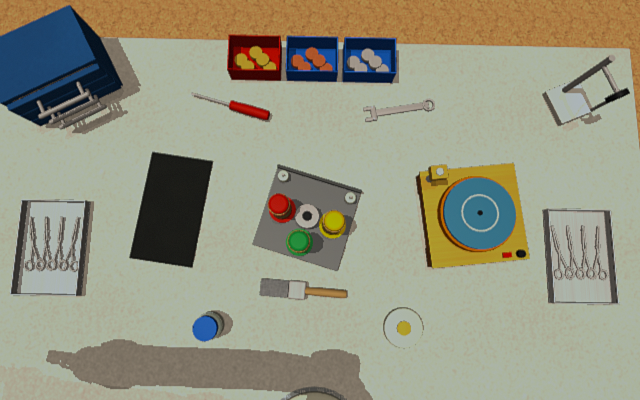

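View pics/scene0.png

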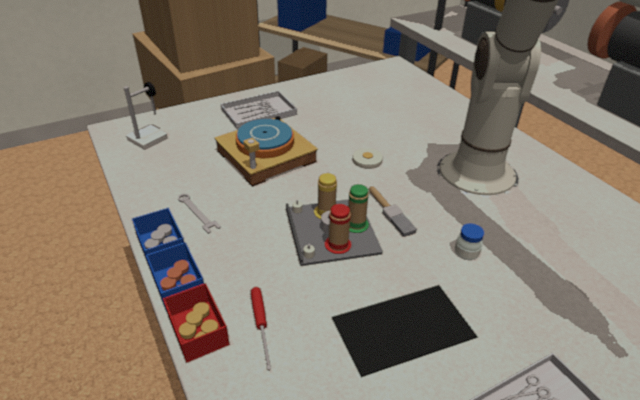

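```bash
cat >> h.py <<'E'
def circ(P,iters=20):
    P=np.asarray(P); 
    (c,r)=cv2.minEnclosingCircle(P.astype(np.float32)*1000); return np.array(c)/1000,r/1000
E
python3 - <<'E'
from h import *
for n in('top','scene'):
    p=camera(n); C=cloud(p)
    print(n)
    for l in ['tube_red_center','tube_green_center','tube_yellow_center','weight_center','disc_red_top','disc_green_top','disc_yellow_top','mat_top','plate_top']:
        r=models.trace(p,l)
        if not r: print(l,None); continue
        m=r[0]['pixels']; q=C[m]; zt=np.percentile(q[:,2],95)
        t=q[q[:,2]>zt-.012]
        print(l,r[0]['score'],m.sum(),'z95 %.4f'%zt,'med',np.median(t,0).round(4),'encl',[np.round(a,4) for a in circ(t[:,:2])], 'mid',((t.min(0)+t.max(0))/2).round(4))
        if l=='mat_top': print(cv2.minAreaRect(q[:,:2].astype(np.float32)))
E
python3 - <<'E'
from h import *
p=camera('top')
im=p['img'][150:280,240:540]; cv2.imwrite('pics/crop.png',cv2.resize(im,None,fx=2.6,fy=2.6,interpolation=2)[:,:,::-1])
C=cloud(p)
# tall things map
np.set_printoptions(linewidth=250)
print((C[160:275:4,245:370:4,2]*1000).astype(int))
E
```

```text
top
tube_red_center 0.57 462 z95 0.1273 med [0.5174 0.0854 0.1245] encl [array([0.4673, 0.0546]), np.float64(0.0806)] mid [0.4685 0.0607 0.5707]
tube_green_center 0.73 451 z95 0.1273 med [ 0.4833 -0.0331  0.1247] encl [array([ 0.4505, -0.0138]), np.float64(0.0599)] mid [ 0.4514 -0.0204  0.5712]
tube_yellow_center 0.74 446 z95 0.1273 med [ 0.4833 -0.0331  0.1247] encl [array([ 0.4505, -0.0138]), np.float64(0.0599)] mid [ 0.4514 -0.0204  0.5712]
weight_center 0.74 516 z95 0.0528 med [0.4999 0.0249 0.0467] encl [array([0.4622, 0.0232]), np.float64(0.0653)] mid [0.4624 0.0258 0.5337]
disc_red_top 0.42 154 z95 0.0182 med [0.504  0.0662 0.0152] encl [array([0.5187, 0.0849]), np.float64(0.0323)] mid [0.5147 0.0846 0.0282]
disc_green_top 0.52 110 z95 0.0232 med [0.4203 0.0324 0.0153] encl [array([0.4384, 0.0412]), np.float64(0.0307)] mid [0.4329 0.0411 0.0239]
disc_yellow_top 0.6 129 z95 0.0185 med [ 0.4653 -0.0254  0.0151] encl [array([ 0.4824, -0.034 ]), np.float64(0.0312)] mid [ 0.4771 -0.0333  0.015 ]
mat_top 0.56 6778 z95 0.0075 med [0.513  0.3494 0.0044] encl [array([0.4988, 0.2257]), 
[... 5693 characters left out ...]
3   15    8    0    2   -1   -2    0   -1   -2]
 [   3   -1   -2   -1   -1    0    0    1    0    0    1    0   -1   -1    0   11   13   11   10   10   11   10   13   10    2    0   -1    0    1    3    4    1]
 [   1    0    2    1   -1    0   -3   -1    1    2   -1    1    2   -1   -2    4    0    0    6   11   11   13   14   12    1    0    0   -2   -2    0    2    0]
 [   0    1   -3    3    1   -3    0    1    3    2    0   -2    0   -1    0    0    0   -1    0    0    0   14   10   13    0   -1   -1    2    0   -2   -2   -2]
 [   2    0    2   -1    1    1   -2   -4   -1   -1    1    2   -1   -1    0    0 1025    0    2    0    1    0    0    0    2    2    1    1    3    0    0    0]]
```

View pics/crop.png

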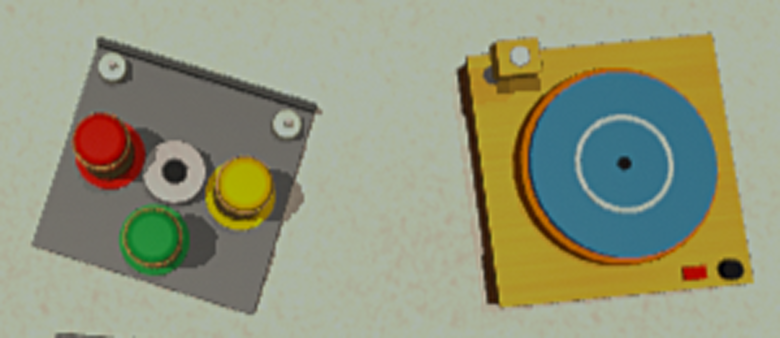

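```bash
cat >> h.py <<'E'
def tops(p,lo,hi,amin=30,amax=2000,box=(.3,.75,-.25,.5)):
    C=cloud(p); m=(C[...,2]>lo)&(C[...,2]<hi)&(C[...,0]>box[0])&(C[...,0]<box[1])&(C[...,1]>box[2])&(C[...,1]<box[3])&(p['z_map']>0)
    n,L,S,_=cv2.connectedComponentsWithStats(m.astype(np.uint8),connectivity=4)
    out=[]
    for i in range(1,n):
        if amin<=S[i,4]<=amax:
            mm=L==i; v,u=np.nonzero(mm); q=C[mm]; e,r=circ(q[:,:2])
            col=np.median(p['img'][mm],0)
            uv=np.array([u.mean(),v.mean()]); z=np.median(q[:,2])
            out.append((ray(p,uv,z).round(4),e.round(4),round(r,4),S[i,4],col,z))
    return out
E
python3 - <<'E'
from h import *
for n in('top','scene'):
    p=camera(n); print(n)
    for o in tops(p,.117,.135): print(o)
    print('w')
    for o in tops(p,.037,.06,box=(.44,.56,-.02,.07)): print(o)
    C=cloud(p); im=p['img'].astype(int)
    # mat: dark pixels near z .004
    m=(im.sum(2)<110)&(abs(C[...,2]-.004)<.012)&(C[...,1]>.2)&(C[...,1]<.5)&(C[...,0]>.3)&(C[...,0]<.7)
    k,L,S,_=cv2.connectedComponentsWithStats(m.astype(np.uint8)); i=1+S[1:,4].argmax(); print('mat',cv2.minAreaRect(C[L==i][:,:2].astype(np.float32)),S[i,4])
    v,u=np.nonzero(L==i); print('matcent',ray(p,(u.mean(),v.mean()),.004))
    # plate: blue
    m=(im[...,2]>im[...,0]+40)&(abs(C[...,2]-.085)<.02)&(C[...,1]<-.2)
    m|=(abs(C[...,2]-.085)<.008)&(C[...,1]<-.2)&(np.hypot(C[...,0]-.512,C[...,1]+.351)<.06)
    v,u=np.nonzero(m); print('plate',ray(p,(u.mean(),v.mean()),.085),m.sum(),circ(C[m][:,:2]))
    m=(im.sum(2)>540)&(abs(C[...,2]-.085)<.008)&(np.hypot(C[...,0]-.512,C[...,1]+.351)<.05)
    v,u=np.nonzero(m); print('ring',ray(p,(u.mean(),v.mean()),.085),m.sum())
    m=(im.sum(2)<130)&(np.hypot(C[...,0]-.512,C[...,1]+.351)<.02)
    v,u=np.nonzero(m); print('dot',ray(p,(u.mean(),v.mean()),.085),m.sum())
    # knobs & back rail
    for o in tops(p,.026,.04,amin=8,box=(.5,.65,-.1,.2)): print('knob',o)
E
```

```text
top
(array([ 0.589 , -0.2422,  0.1316]), array([ 0.5897, -0.2431]), 0.0152, np.int32(106), array([172. , 143.5,  38. ]), np.float64(0.13160808218198647))
(array([0.5174, 0.0855, 0.1245]), array([0.518, 0.086]), 0.0216, np.int32(328), array([176.,  23.,   9.]), np.float64(0.12454170058211365))
(array([ 0.4834, -0.0331,  0.1246]), array([ 0.4838, -0.0334]), 0.0219, np.int32(334), array([173., 169.,   0.]), np.float64(0.12458883799444201))
(array([0.4396, 0.0414, 0.1247]), array([0.4399, 0.0416]), 0.0219, np.int32(337), array([ 35., 136.,  56.]), np.float64(0.12468407493298957))
w
(array([0.5001, 0.0255, 0.0468]), array([0.5006, 0.0256]), 0.0278, np.int32(459), array([173., 165., 153.]), np.float64(0.04678387980302845))
mat ((0.5161678194999695, 0.3492797613143921), (0.1487901657819748, 0.25543925166130066), 82.33745574951172) 6506
matcent [0.51317303 0.34963354 0.004     ]
plate [ 0.50854843 -0.35696523  0.085     ] 3960 (array([ 0.50903381, -0.35821564]), 0.08069905853271485)
ring [ 0.514735   -0.31902995  0.085     ] 1
dot [ 0.50987178 -0.35823843  0.085     ] 14
knob (array([0.5957,
[... 1616 characters left out ...]
3, -0.028 ,  0.0325]), array([ 0.5036, -0.0288]), 0.0122, np.int32(25), array([92., 77., 34.]), np.float64(0.03254826560411005))
knob (array([0.5246, 0.0325, 0.0338]), array([0.524 , 0.0312]), 0.0127, np.int32(32), array([69. , 65.5, 63.5]), np.float64(0.033790743162579864))
knob (array([0.5268, 0.1001, 0.033 ]), array([0.5214, 0.0899]), 0.0227, np.int32(81), array([90., 34., 26.]), np.float64(0.03300796477776361))
knob (array([0.5978, 0.0856, 0.0337]), array([0.5967, 0.0837]), 0.0134, np.int32(82), array([153.5, 152. , 137. ]), np.float64(0.0337054200225426))<stdin>:17: RuntimeWarning: Mean of empty slice.
  ret = ret.dtype.type(ret / rcount)
<stdin>:19: RuntimeWarning: Mean of empty slice.
```

>>> step_arm(
  commands=[
    [10,-15,0,0,0,0],
    [18,-27,0,0,0,0],
    [20,-31,0,0,0,0],
    [20,-31,0,0,0,0],
    [20,-31,0,0,0,0],
    [20,-31,0,0,0,0],
    [20,-31,0,0,0,0],
    [20,-31,0,0,0,0],
    [20,-31,0,0,0,0],
    [20,-31,0,0,0,0],
  ],
  fingers=100,
  force=40,
)

```text
clock: 2.98
tcp_pos: [0.345, 0.3394, 0.2567]
orientation: [0.0, 0.121, 0.993, 0.0]
ft_force: [1.4, 1.3, 0.3]
grip_width: 1.004
```

>>> step_arm(
  commands=[
    [20,-31,0,0,0,0],
    [20,-31,0,0,0,0],
    [20,-31,0,0,0,0],
    [20,-31,0,0,0,0],
    [20,-31,0,0,0,0],
    [20,-31,0,0,0,0],
    [20,-31,0,0,0,0],
    [20,-20,0,0,0,0],
    [13,-10,0,0,0,0],
    [0,0,0,0,0,0],
  ],
)

```text
clock: 3.82
tcp_pos: [0.5201, 0.0899, 0.2565]
orientation: [0.001, 0.124, 0.992, -0.0]
ft_force: [1.0, -0.4, -0.5]
grip_width: 1.005
```

>>> step_arm(
  commands=[
    [-2,-5,-10,0,0,0],
    [0,0,-20,0,0,0],
    [0,0,-20,0,0,0],
    [0,0,-15,0,0,0],
    [0,0,-10,0,0,0],
    [0,0,-5,0,0,0],
    [0,0,0,0,0,0],
    [0,0,0,0,0,0],
    [0,0,0,0,0,0],
    [0,0,0,0,0,0],
  ],
)

```text
clock: 4.65
tcp_pos: [0.5159, 0.0892, 0.1773]
orientation: [0.001, 0.121, 0.993, 0.0]
ft_force: [0.2, 0.0, 1.2]
grip_width: 1.0
```

>>> step_arm(
  commands=[
    [2,-4,-10,0,0,0],
    [0,0,-15,0,0,0],
    [0,0,-15,0,0,0],
    [0,0,-15,0,0,0],
    [0,0,-10,0,0,0],
    [0,0,-7,0,0,0],
    [0,0,-4,0,0,0],
    [0,0,0,0,0,0],
    [0,0,0,0,0,0],
    [0,0,0,0,0,0],
  ],
)

```text
clock: 5.48
tcp_pos: [0.5179, 0.085, 0.101]
orientation: [0.001, 0.121, 0.993, 0.0]
ft_force: [0.4, 0.3, 0.4]
grip_width: 1.0
```

>>> step_arm(
  commands=[
    [0,0,0,0,0,0],
    [0,0,0,0,0,0],
    [0,0,0,0,0,0],
    [0,0,0,0,0,0],
    [0,0,0,0,0,0],
    [0,0,0,0,0,0],
    [0,0,0,0,0,0],
    [0,0,0,0,0,0],
    [0,0,0,0,0,0],
    [0,0,0,0,0,0],
  ],
  fingers=0,
  force=35,
)

```text
clock: 6.32
tcp_pos: [0.5176, 0.0851, 0.1008]
orientation: [0.0, 0.121, 0.993, 0.0]
ft_force: [-0.9, 0.3, 6.2]
grip_width: 0.552
```

>>> step_arm(
  commands=[
    [0,0,5,0,0,0],
    [0,0,12,0,0,0],
    [0,0,18,0,0,0],
    [2,6,10,0,0,0],
    [5,14,5,0,0,0],
    [7,22,0,0,0,0],
    [9,27,0,0,0,0],
    [9,28,0,0,0,0],
    [9,28,0,0,0,0],
    [9,28,0,0,0,0],
  ],
)

```text
clock: 7.15
tcp_pos: [0.5671, 0.241, 0.1497]
orientation: [-0.0, 0.121, 0.993, 0.0]
ft_force: [0.5, -0.4, -1.5]
grip_width: 0.552
```

>>> step_arm(
  commands=[
    [9,28,0,0,0,0],
    [9,27,0,0,0,0],
    [7,22,0,0,0,0],
    [5,14,-5,0,0,0],
    [3,7,-10,0,0,0],
    [0,2,-15,0,0,0],
    [0,0,-10,0,0,0],
    [0,0,-5,0,0,0],
    [0,0,0,0,0,0],
    [0,0,0,0,0,0],
  ],
)

```text
clock: 7.98
tcp_pos: [0.6001, 0.3362, 0.1045]
orientation: [-0.001, 0.122, 0.993, -0.001]
ft_force: [-0.1, 0.4, -2.6]
grip_width: 0.554
```

>>> step_arm(
  commands=[
    [0,2,-3,0,0,0],
    [0,0,-4,0,0,0],
    [0,0,-3,0,0,0],
    [0,0,-2,0,0,0],
    [0,0,-2,0,0,0],
    [0,0,0,0,0,0],
    [0,0,0,0,0,0],
    [0,0,0,0,0,0],
    [0,0,0,0,0,0],
    [0,0,0,0,0,0],
  ],
)

```text
clock: 8.82
tcp_pos: [0.6004, 0.34, 0.0915]
orientation: [0.0, 0.121, 0.993, 0.0]
ft_force: [-0.1, -0.3, -2.0]
grip_width: 0.551
```

>>> step_arm(
  commands=[
    [0,0,0,0,0,0],
    [0,0,0,0,0,0],
    [0,0,0,0,0,0],
    [0,0,0,0,0,0],
    [0,0,0,0,0,0],
    [0,0,0,0,0,0],
    [0,0,4,0,0,0],
    [0,0,10,0,0,0],
    [0,0,15,0,0,0],
    [0,0,20,0,0,0],
  ],
  fingers=100,
)

```text
clock: 9.65
tcp_pos: [0.5996, 0.3396, 0.1407]
orientation: [-0.001, 0.121, 0.993, -0.001]
ft_force: [-0.7, 0.1, 0.2]
grip_width: 1.002
```

>>> step_arm(
  commands=[
    [0,0,25,0,0,0],
    [0,0,15,0,0,0],
    [-4,-7,0,0,0,0],
    [-10,-18,0,0,0,0],
    [-14,-26,0,0,0,0],
    [-16,-30,0,0,0,0],
    [-16,-30,0,0,0,0],
    [-16,-30,0,0,0,0],
    [-16,-30,0,0,0,0],
    [-16,-30,0,0,0,0],
  ],
)

```text
clock: 10.48
tcp_pos: [0.4911, 0.1373, 0.1809]
orientation: [0.0, 0.121, 0.993, 0.0]
ft_force: [0.3, -0.5, -0.4]
grip_width: 1.005
```

>>> step_arm(
  commands=[
    [-16,-30,0,0,0,0],
    [-16,-30,0,0,0,0],
    [-11,-20,0,0,0,0],
    [-6,-12,0,0,0,0],
    [-3,-5,0,0,0,0],
    [0,0,-5,0,0,0],
    [0,0,-10,0,0,0],
    [0,0,-10,0,0,0],
    [0,0,0,0,0,0],
    [0,0,0,0,0,0],
  ],
)

```text
clock: 11.32
tcp_pos: [0.4396, 0.0428, 0.154]
orientation: [-0.001, 0.12, 0.993, -0.0]
ft_force: [0.0, -0.3, 0.4]
grip_width: 0.997
```

>>> step_arm(
  commands=[
    [0,-1,-8,0,0,0],
    [0,0,-12,0,0,0],
    [0,0,-12,0,0,0],
    [0,0,-10,0,0,0],
    [0,0,-7,0,0,0],
    [0,0,-4,0,0,0],
    [0,0,0,0,0,0],
    [0,0,0,0,0,0],
    [0,0,0,0,0,0],
    [0,0,0,0,0,0],
  ],
)

```text
clock: 12.15
tcp_pos: [0.4407, 0.041, 0.1028]
orientation: [0.001, 0.121, 0.993, 0.0]
ft_force: [0.6, 0.4, 0.9]
grip_width: 0.998
```

>>> step_arm(
  commands=[
    [0,0,0,0,0,0],
    [0,0,0,0,0,0],
    [0,0,0,0,0,0],
    [0,0,0,0,0,0],
    [0,0,0,0,0,0],
    [0,0,0,0,0,0],
    [0,0,0,0,0,0],
    [0,0,0,0,0,0],
    [0,0,0,0,0,0],
    [0,0,0,0,0,0],
  ],
  fingers=0,
  force=35,
)

```text
clock: 12.98
tcp_pos: [0.4405, 0.0409, 0.1027]
orientation: [0.0, 0.121, 0.993, 0.0]
ft_force: [-2.1, -1.4, 5.2]
grip_width: 0.554
```

>>> step_arm(
  commands=[
    [0,0,5,0,0,0],
    [0,0,12,0,0,0],
    [0,0,18,0,0,0],
    [0,6,10,0,0,0],
    [0,16,5,0,0,0],
    [0,26,0,0,0,0],
    [-1,32,0,0,0,0],
    [-1,32,0,0,0,0],
    [-1,32,0,0,0,0],
    [-1,32,0,0,0,0],
  ],
)

```text
clock: 13.82
tcp_pos: [0.4356, 0.2182, 0.1523]
orientation: [-0.0, 0.121, 0.993, -0.0]
ft_force: [0.6, 0.1, -1.9]
grip_width: 0.548
```

>>> step_arm(
  commands=[
    [-1,32,0,0,0,0],
    [-1,32,0,0,0,0],
    [-1,32,0,0,0,0],
    [-1,24,0,0,0,0],
    [-1,14,-5,0,0,0],
    [0,8,-10,0,0,0],
    [0,2,-15,0,0,0],
    [0,0,-10,0,0,0],
    [0,0,-6,0,0,0],
    [0,0,0,0,0,0],
  ],
)

```text
clock: 14.65
tcp_pos: [0.4305, 0.3582, 0.104]
orientation: [-0.001, 0.122, 0.993, -0.002]
ft_force: [0.0, -0.7, -1.3]
grip_width: 0.554
```

>>> step_arm(
  commands=[
    [0,1,-3,0,0,0],
    [0,0,-4,0,0,0],
    [0,0,-3,0,0,0],
    [0,0,-2,0,0,0],
    [0,0,0,0,0,0],
    [0,0,0,0,0,0],
    [0,0,0,0,0,0],
    [0,0,0,0,0,0],
    [0,0,0,0,0,0],
    [0,0,0,0,0,0],
  ],
)

```text
clock: 15.48
tcp_pos: [0.4313, 0.362, 0.0944]
orientation: [0.0, 0.121, 0.993, 0.0]
ft_force: [0.6, 0.2, -1.6]
grip_width: 0.551
```

>>> step_arm(
  commands=[
    [0,0,0,0,0,0],
    [0,0,0,0,0,0],
    [0,0,0,0,0,0],
    [0,0,0,0,0,0],
    [0,0,0,0,0,0],
    [0,0,0,0,0,0],
    [0,0,4,0,0,0],
    [0,0,10,0,0,0],
    [0,0,15,0,0,0],
    [0,0,20,0,0,0],
  ],
  fingers=100,
)

```text
clock: 16.32
tcp_pos: [0.4306, 0.3614, 0.1435]
orientation: [-0.001, 0.121, 0.993, -0.001]
ft_force: [0.4, -0.5, -1.7]
grip_width: 0.998
```

```bash
python3 - <<'E'
from h import *
p=camera('scene'); save(p,'s1')
for o in tops(p,.1,.135): print(o)
E
```

```text
(array([ 0.5912, -0.2417,  0.1249]), array([ 0.5898, -0.2413]), 0.0162, np.int32(92), array([107.,  85.,  49.]), np.float64(0.1249090075918482))
(array([ 0.4903, -0.0228,  0.1206]), array([ 0.4853, -0.031 ]), 0.025, np.int32(300), array([150., 130.,  71.]), np.float64(0.12057120729929702))
(array([0.4366, 0.3644, 0.1129]), array([0.4365, 0.3737]), 0.0351, np.int32(351), array([34., 73., 41.]), np.float64(0.11293026981574858))
(array([0.6037, 0.3446, 0.1131]), array([0.6005, 0.3409]), 0.0237, np.int32(429), array([159.,  45.,  42.]), np.float64(0.1130983999564421))
```

View pics/s1.png

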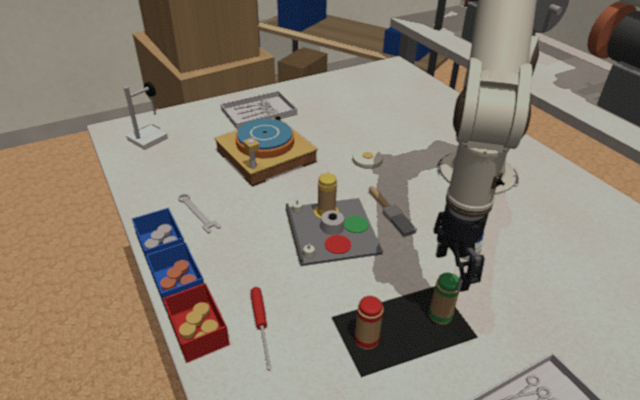

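Red stands at pixel (368,320) and green at (445,298) on the mat; yellow remains at (327,195).

>>> step_arm(
  commands=[
    [0,0,25,0,0,0],
    [0,0,15,0,0,0],
    [1,-8,0,0,0,0],
    [3,-20,0,0,0,0],
    [4,-30,0,0,0,0],
    [5,-36,0,0,0,0],
    [5,-36,0,0,0,0],
    [5,-36,0,0,0,0],
    [5,-36,0,0,0,0],
    [5,-36,0,0,0,0],
  ],
)

```text
clock: 17.2
tcp_pos: [0.4638, 0.1217, 0.1833]
orientation: [0.0, 0.121, 0.993, -0.0]
ft_force: [1.1, 0.6, 0.7]
grip_width: 0.998
```

>>> step_arm(
  commands=[
    [5,-36,0,0,0,0],
    [5,-36,0,0,0,0],
    [5,-34,0,0,0,0],
    [3,-26,0,0,0,0],
    [2,-16,0,0,0,0],
    [0,-8,0,0,0,0],
    [0,0,-5,0,0,0],
    [0,0,-10,0,0,0],
    [0,0,-10,0,0,0],
    [0,0,0,0,0,0],
  ],
)

```text
clock: 18.03
tcp_pos: [0.4823, -0.0302, 0.1557]
orientation: [-0.002, 0.12, 0.993, 0.0]
ft_force: [-0.7, 0.1, -0.4]
grip_width: 0.999
```

>>> step_arm(
  commands=[
    [0,0,-8,0,0,0],
    [0,0,-12,0,0,0],
    [0,0,-12,0,0,0],
    [0,0,-11,0,0,0],
    [0,0,-7,0,0,0],
    [0,0,-4,0,0,0],
    [0,0,0,0,0,0],
    [0,0,0,0,0,0],
    [0,0,0,0,0,0],
    [0,0,0,0,0,0],
  ],
)

```text
clock: 18.87
tcp_pos: [0.4848, -0.0321, 0.1049]
orientation: [0.001, 0.121, 0.993, 0.0]
ft_force: [0.1, 0.7, 0.7]
grip_width: 1.0
```

>>> step_arm(
  commands=[
    [0,0,0,0,0,0],
    [0,0,0,0,0,0],
    [0,0,0,0,0,0],
    [0,0,0,0,0,0],
    [0,0,0,0,0,0],
    [0,0,0,0,0,0],
    [0,0,0,0,0,0],
    [0,0,0,0,0,0],
    [0,0,0,0,0,0],
    [0,0,0,0,0,0],
  ],
  fingers=0,
  force=35,
)

```text
clock: 19.7
tcp_pos: [0.4846, -0.0324, 0.1047]
orientation: [0.0, 0.121, 0.993, -0.0]
ft_force: [-1.8, -1.5, 5.8]
grip_width: 0.552
```

>>> step_arm(
  commands=[
    [0,0,5,0,0,0],
    [0,0,15,0,0,0],
    [0,0,22,0,0,0],
    [0,4,15,0,0,0],
    [1,12,8,0,0,0],
    [2,22,0,0,0,0],
    [3,30,0,0,0,0],
    [3,33,0,0,0,0],
    [3,33,0,0,0,0],
    [3,33,0,0,0,0],
  ],
)

```text
clock: 20.53
tcp_pos: [0.4985, 0.1364, 0.169]
orientation: [-0.001, 0.121, 0.993, -0.0]
ft_force: [0.2, 0.1, -3.1]
grip_width: 0.555
```

>>> step_arm(
  commands=[
    [3,33,0,0,0,0],
    [3,33,0,0,0,0],
    [3,33,0,0,0,0],
    [2,33,0,0,0,0],
    [2,31,0,0,0,0],
    [2,24,0,0,0,0],
    [1,16,-5,0,0,0],
    [0,8,-12,0,0,0],
    [0,3,-15,0,0,0],
    [0,0,-10,0,0,0],
  ],
)

```text
clock: 21.37
tcp_pos: [0.514, 0.3481, 0.1246]
orientation: [-0.001, 0.121, 0.993, -0.001]
ft_force: [-1.0, -0.7, -2.8]
grip_width: 0.554
```

>>> step_arm(
  commands=[
    [0,0,-10,0,0,0],
    [0,0,-8,0,0,0],
    [0,0,-6,0,0,0],
    [0,0,0,0,0,0],
    [0,0,0,0,0,0],
    [0,0,0,0,0,0],
    [0,0,0,0,0,0],
    [0,0,0,0,0,0],
    [0,0,0,0,0,0],
    [0,0,0,0,0,0],
  ],
)

```text
clock: 22.2
tcp_pos: [0.5154, 0.3491, 0.1037]
orientation: [0.0, 0.121, 0.993, 0.0]
ft_force: [-0.5, 0.4, -2.8]
grip_width: 0.553
```

Then 10 mm lower, and release.

>>> step_arm(
  commands=[
    [0,0,-4,0,0,0],
    [0,0,-3,0,0,0],
    [0,0,-2,0,0,0],
    [0,0,-1,0,0,0],
    [0,0,0,0,0,0],
    [0,0,0,0,0,0],
    [0,0,0,0,0,0],
    [0,0,0,0,0,0],
    [0,0,0,0,0,0],
    [0,0,0,0,0,0],
  ],
)

```text
clock: 23.03
tcp_pos: [0.5153, 0.3487, 0.0938]
orientation: [0.0, 0.121, 0.993, -0.0]
ft_force: [-2.1, -2.4, 5.9]
grip_width: 0.548
```

>>> step_arm(
  commands=[
    [0,0,0,0,0,0],
    [0,0,0,0,0,0],
    [0,0,0,0,0,0],
    [0,0,0,0,0,0],
    [0,0,0,0,0,0],
    [0,0,0,0,0,0],
    [0,0,4,0,0,0],
    [0,0,10,0,0,0],
    [0,0,20,0,0,0],
    [0,0,25,0,0,0],
  ],
  fingers=100,
)

```text
clock: 23.87
tcp_pos: [0.5142, 0.3482, 0.1521]
orientation: [-0.001, 0.121, 0.993, -0.001]
ft_force: [0.6, 0.1, 0.4]
grip_width: 0.996
```

>>> step_arm(
  commands=[
    [0,0,25,0,0,0],
    [0,-6,0,0,0,0],
    [0,-18,0,0,0,0],
    [-1,-30,0,0,0,0],
    [-2,-36,0,0,0,0],
    [-2,-36,0,0,0,0],
    [-2,-36,0,0,0,0],
    [-2,-36,0,0,0,0],
    [-2,-36,0,0,0,0],
    [-2,-36,0,0,0,0],
  ],
)

```text
clock: 24.7
tcp_pos: [0.5021, 0.0773, 0.1782]
orientation: [0.001, 0.121, 0.993, 0.0]
ft_force: [1.1, -0.3, 0.5]
grip_width: 1.0
```

```bash
python3 - <<'E'
from h import *
print(status.read_state()['tcp_pos'])
for n in ('scene','top'):
    p=camera(n); save(p,n+'2')
    for o in tops(p,.1,.118,box=(.35,.7,.25,.5)): print('tube',o)
    im=p['img'].astype(int); C=cloud(p)
    r,g,b=im[...,0],im[...,1],im[...,2]
    near=(abs(C[...,2]-.015)<.008)&(C[...,0]>.38)&(C[...,0]<.6)&(C[...,1]>-.1)&(C[...,1]<.15)
    for nm,m in [('r',(r>g+50)&(r>b+50)),('g',(g>r+30)&(g>b+15)),('y',(r>b+50)&(g>b+50))]:
        m=m&near; 
        if m.sum(): v,u=np.nonzero(m); print(nm,m.sum(),ray(p,(u.mean(),v.mean()),.015).round(4),circ(C[m][:,:2]))
    for o in tops(p,.037,.06,box=(.46,.54,-.02,.07)): print('w',o)
E
```

```text
[0.50211041 0.07727069 0.1781786 ]
tube (array([0.4351, 0.3653, 0.1127]), array([0.4315, 0.3618]), 0.024, np.int32(379), array([ 60., 127.,  72.]), np.float64(0.1127188593533617))
tube (array([0.5186, 0.3513, 0.1128]), array([0.5138, 0.3477]), 0.0241, np.int32(410), array([172. , 155.5,  73.5]), np.float64(0.11277796257149211))
tube (array([0.6043, 0.3444, 0.113 ]), array([0.6011, 0.3397]), 0.0234, np.int32(433), array([158.,  45.,  41.]), np.float64(0.11304328569158104))
r 397 [0.5174 0.0846 0.015 ] (array([0.51631335, 0.08433057]), 0.03386271286010742)
g 342 [0.4402 0.0426 0.015 ] (array([0.43810355, 0.04092886]), 0.03389695358276367)
y 159 [ 0.4819 -0.0453  0.015 ] (array([ 0.48174948, -0.03793341]), 0.03295298767089844)
w (array([0.5024, 0.0278, 0.0462]), array([0.4995, 0.0237]), 0.0303, np.int32(317), array([100.,  94.,  89.]), np.float64(0.046154106572987276))
tube (array([0.5984, 0.338 , 0.1135]), array([0.6001, 0.3396]), 0.0237, np.int32(353), array([182.,  19.,   5.]), np.float64(0.11346720178437679))
tube (array([0.5134, 0.344 , 0.1134]), array([0.5149, 0.3466]), 0.0239, np.int32(374), array([179. , 168.5,   0. ]), np.float64(0.11343909299084698))
tube (array([0.4304, 0.3583, 0.1133]), array([0.4308, 0.3615]), 0.024, np.int32(399), array([ 35., 134.,  52.]), np.float64(0.11331307681469555))
y 576 [ 0.483  -0.0343  0.015 ] (array([ 0.4835108 , -0.03431423]), 0.03200265121459961)
```

View pics/scene2.png

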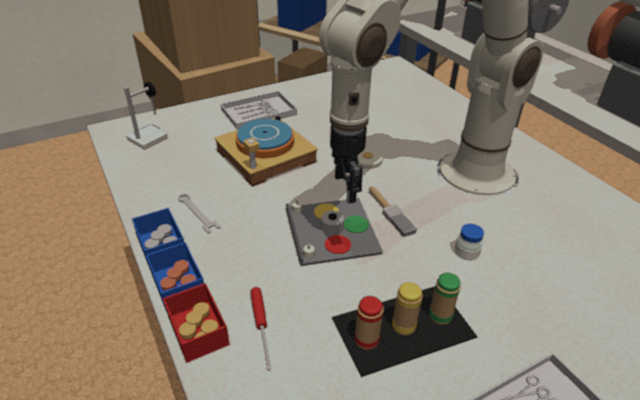

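View pics/top2.png

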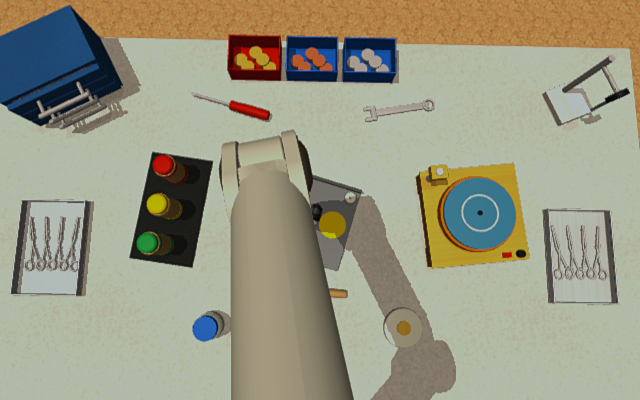

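All three tubes stand on the mat (pixels (368,322), (407,307), (445,298)). Now the weight.

>>> step_arm(
  commands=[
    [-1,-15,0,0,0,0],
    [-1,-20,0,0,0,0],
    [0,-12,-5,0,0,0],
    [0,-5,-15,0,0,0],
    [0,0,-20,0,0,0],
    [0,0,-15,0,0,0],
    [0,0,-10,0,0,0],
    [0,0,0,0,0,0],
    [0,0,0,0,0,0],
    [0,0,0,0,0,0],
  ],
)

```text
clock: 25.63
tcp_pos: [0.501, 0.0273, 0.1131]
orientation: [0.001, 0.121, 0.993, 0.0]
ft_force: [-0.2, -1.1, 0.7]
grip_width: 0.999
```

>>> step_arm(
  commands=[
    [-1,-2,-10,0,0,0],
    [0,0,-15,0,0,0],
    [0,0,-15,0,0,0],
    [0,0,-12,0,0,0],
    [0,0,-8,0,0,0],
    [0,0,-6,0,0,0],
    [0,0,-3,0,0,0],
    [0,0,0,0,0,0],
    [0,0,0,0,0,0],
    [0,0,0,0,0,0],
  ],
)

```text
clock: 26.47
tcp_pos: [0.4998, 0.025, 0.0439]
orientation: [0.001, 0.121, 0.993, 0.0]
ft_force: [0.7, -0.3, 0.2]
grip_width: 1.003
```

>>> step_arm(
  commands=[
    [0,0,0,0,0,0],
    [0,0,0,0,0,0],
    [0,0,0,0,0,0],
    [0,0,0,0,0,0],
    [0,0,0,0,0,0],
    [0,0,0,0,0,0],
    [0,0,0,0,0,0],
    [0,0,0,0,0,0],
    [0,0,0,0,0,0],
    [0,0,0,0,0,0],
  ],
  fingers=0,
  force=60,
)

```text
clock: 27.3
tcp_pos: [0.4995, 0.0249, 0.0441]
orientation: [0.0, 0.121, 0.993, 0.0]
ft_force: [-2.1, -0.3, 7.5]
grip_width: 0.638
```

>>> step_arm(
  commands=[
    [0,0,5,0,0,0],
    [0,0,10,0,0,0],
    [0,0,20,0,0,0],
    [0,-4,25,0,0,0],
    [0,-12,25,0,0,0],
    [0,-22,20,0,0,0],
    [1,-30,10,0,0,0],
    [1,-32,5,0,0,0],
    [1,-32,0,0,0,0],
    [1,-32,0,0,0,0],
  ],
)

```text
clock: 28.13
tcp_pos: [0.5029, -0.1403, 0.1644]
orientation: [0.0, 0.121, 0.993, 0.0]
ft_force: [1.1, 0.2, -5.2]
grip_width: 0.637
```

>>> step_arm(
  commands=[
    [1,-32,0,0,0,0],
    [1,-32,0,0,0,0],
    [1,-32,0,0,0,0],
    [1,-32,0,0,0,0],
    [1,-32,0,0,0,0],
    [1,-26,0,0,0,0],
    [0,-18,0,0,0,0],
    [0,-10,0,0,0,0],
    [0,-5,0,0,0,0],
    [0,0,0,0,0,0],
  ],
)

```text
clock: 28.97
tcp_pos: [0.5087, -0.3583, 0.1631]
orientation: [-0.0, 0.122, 0.993, 0.0]
ft_force: [0.5, 0.6, -4.6]
grip_width: 0.632
```

```bash
python3 - <<'E'
from h import *
print(status.read_state()['tcp_pos'])
p=camera('scene'); save(p,'s3')
E
```

```text
[ 0.50865054 -0.35830872  0.16307108]
```

View pics/s3.png

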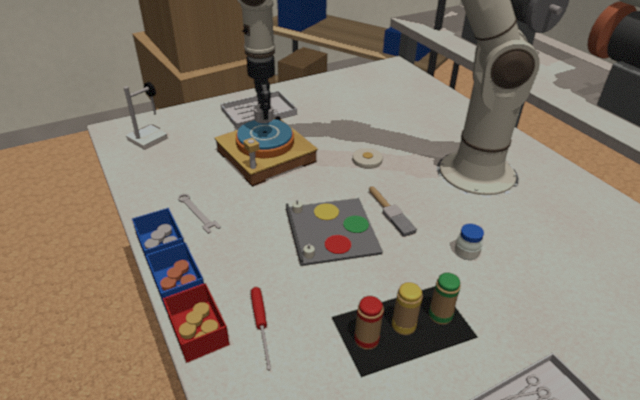

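The weight hangs above the plate (265,118), tubes still upright. Lowering slowly.

>>> step_arm(
  commands=[
    [1,0,-3,0,0,0],
    [0,0,-7,0,0,0],
    [0,0,-8,0,0,0],
    [0,0,-8,0,0,0],
    [0,0,-6,0,0,0],
    [0,0,-4,0,0,0],
    [0,0,-2,0,0,0],
    [0,0,-2,0,0,0],
    [0,0,0,0,0,0],
    [0,0,0,0,0,0],
  ],
)

```text
clock: 29.85
tcp_pos: [0.5103, -0.3582, 0.1235]
orientation: [0.0, 0.121, 0.993, -0.0]
ft_force: [-0.4, -0.4, -4.5]
grip_width: 0.638
```

>>> step_arm(
  commands=[
    [0,0,-1,0,0,0],
    [0,0,-1,0,0,0],
    [0,0,-1,0,0,0],
    [0,0,-1,0,0,0],
    [0,0,0,0,0,0],
    [0,0,0,0,0,0],
    [0,0,0,0,0,0],
    [0,0,0,0,0,0],
    [0,0,0,0,0,0],
    [0,0,0,0,0,0],
  ],
)

```text
clock: 30.68
tcp_pos: [0.5103, -0.3581, 0.1194]
orientation: [0.0, 0.121, 0.993, -0.0]
ft_force: [0.8, -0.2, -5.3]
grip_width: 0.635
```

>>> step_arm(
  commands=[
    [0,0,-1,0,0,0],
    [0,0,-0.5,0,0,0],
    [0,0,-0.5,0,0,0],
    [0,0,-0.5,0,0,0],
    [0,0,0,0,0,0],
    [0,0,0,0,0,0],
    [0,0,0,0,0,0],
    [0,0,0,0,0,0],
    [0,0,0,0,0,0],
    [0,0,0,0,0,0],
  ],
)

```text
clock: 31.52
tcp_pos: [0.5102, -0.358, 0.1172]
orientation: [-0.0, 0.121, 0.993, 0.0]
ft_force: [-4.6, 2.4, 5.6]
grip_width: 0.637
```

Contact made with about 10 N. Release.

>>> step_arm(
  commands=[
    [0,0,0,0,0,0],
    [0,0,0,0,0,0],
    [0,0,0,0,0,0],
    [0,0,0,0,0,0],
    [0,0,0,0,0,0],
    [0,0,0,0,0,0],
    [0,0,0,0,0,0],
    [0,0,5,0,0,0],
    [0,0,12,0,0,0],
    [0,0,20,0,0,0],
  ],
  fingers=100,
)

```text
clock: 32.35
tcp_pos: [0.509, -0.3572, 0.153]
orientation: [-0.002, 0.121, 0.993, 0.001]
ft_force: [0.7, -0.3, 0.4]
grip_width: 1.0
```

>>> step_arm(
  commands=[
    [0,0,30,0,0,0],
    [0,0,15,0,0,0],
    [0,8,0,0,0,0],
    [0,20,0,0,0,0],
    [0,30,0,0,0,0],
    [0,36,0,0,0,0],
    [0,36,0,0,0,0],
    [0,36,0,0,0,0],
    [0,36,0,0,0,0],
    [0,36,0,0,0,0],
  ],
)

```text
clock: 33.18
tcp_pos: [0.5097, -0.1181, 0.1992]
orientation: [0.0, 0.121, 0.993, 0.0]
ft_force: [-0.3, 0.6, 0.2]
grip_width: 0.997
```

```bash
python3 - <<'E'
from h import *
print(status.read_state()['tcp_pos'])
p=camera('top'); save(p,'t4'); 
for o in tops(p,.115,.132,box=(.43,.58,-.43,-.28)): print('w',o)
C=cloud(p);im=p['img'].astype(int)
m=(abs(C[...,2]-.085)<.012)&(im[...,2]>im[...,0]+40)&(C[...,1]<-.2); print('plate',circ(C[m][:,:2]))
for o in tops(p,.1,.118,box=(.35,.7,.25,.5)): print('tube',o)
x=p['img'][150:280,400:560]; cv2.imwrite('pics/c4.png',cv2.resize(x,None,fx=4,fy=4)[:,:,::-1])
E
```

```text
[ 0.50971562 -0.11805745  0.19919274]
w (array([ 0.5106, -0.3583,  0.1193]), array([ 0.511 , -0.3574]), 0.0283, np.int32(481), array([164., 154., 142.]), np.float64(0.119307099879951))
plate (array([ 0.5098208 , -0.36087167]), 0.07843692779541016)
tube (array([0.5984, 0.3378, 0.1133]), array([0.5998, 0.3391]), 0.0235, np.int32(353), array([180.,  19.,   5.]), np.float64(0.1133096815344989))
tube (array([0.5131, 0.3441, 0.1133]), array([0.5145, 0.3465]), 0.0239, np.int32(380), array([178. , 167.5,   0. ]), np.float64(0.11326575707590297))
tube (array([0.4301, 0.3584, 0.1133]), array([0.4305, 0.3609]), 0.0238, np.int32(390), array([ 35., 133.,  52.]), np.float64(0.11326778371822352))
```

View pics/c4.png

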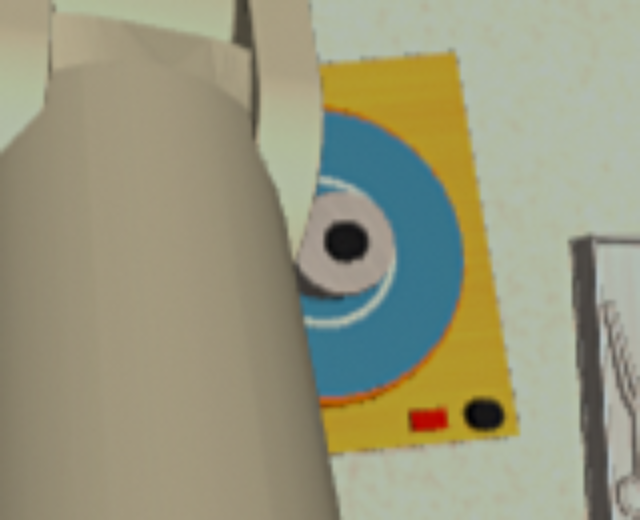

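>>> step_arm(
  commands=[
    [0,30,0,0,0,0],
    [0,36,0,0,0,0],
    [0,36,0,0,0,0],
    [0,36,0,0,0,0],
    [0,36,0,0,0,0],
    [0,36,0,0,0,0],
    [1,36,0,0,0,0],
    [1,36,0,0,0,0],
    [1,36,0,0,0,0],
    [1,36,0,0,0,0],
  ],
)

```text
clock: 34.07
tcp_pos: [0.5138, 0.2356, 0.1992]
orientation: [0.0, 0.121, 0.993, -0.0]
ft_force: [0.2, 0.0, 0.3]
grip_width: 0.999
```

>>> step_arm(
  commands=[
    [1,36,0,0,0,0],
    [0,30,0,0,0,0],
    [0,22,0,0,0,0],
    [0,14,-5,0,0,0],
    [0,8,-10,0,0,0],
    [0,3,-15,0,0,0],
    [0,0,-10,0,0,0],
    [0,0,0,0,0,0],
    [0,0,0,0,0,0],
    [0,0,0,0,0,0],
  ],
)

```text
clock: 34.9
tcp_pos: [0.5159, 0.3457, 0.159]
orientation: [0.0, 0.122, 0.993, -0.0]
ft_force: [-0.1, 0.4, 0.5]
grip_width: 0.999
```

Down to z ≈ 0.091 and grip.

>>> step_arm(
  commands=[
    [-1,2,-10,0,0,0],
    [0,0,-15,0,0,0],
    [0,0,-15,0,0,0],
    [0,0,-12,0,0,0],
    [0,0,-8,0,0,0],
    [0,0,-6,0,0,0],
    [0,0,-2,0,0,0],
    [0,0,0,0,0,0],
    [0,0,0,0,0,0],
    [0,0,0,0,0,0],
  ],
)

```text
clock: 35.73
tcp_pos: [0.5147, 0.3493, 0.0916]
orientation: [0.0, 0.121, 0.993, 0.0]
ft_force: [-0.1, -0.0, -0.1]
grip_width: 0.998
```

>>> step_arm(
  commands=[
    [0,0,0,0,0,0],
    [0,0,0,0,0,0],
    [0,0,0,0,0,0],
    [0,0,0,0,0,0],
    [0,0,0,0,0,0],
    [0,0,0,0,0,0],
    [0,0,0,0,0,0],
    [0,0,0,0,0,0],
    [0,0,0,0,0,0],
    [0,0,0,0,0,0],
  ],
  fingers=0,
  force=35,
)

```text
clock: 36.57
tcp_pos: [0.5145, 0.3487, 0.0913]
orientation: [0.0, 0.121, 0.993, -0.0]
ft_force: [-1.1, -2.2, 4.7]
grip_width: 0.552
```

>>> step_arm(
  commands=[
    [0,0,5,0,0,0],
    [0,0,15,0,0,0],
    [0,0,20,0,0,0],
    [0,-4,12,0,0,0],
    [-1,-12,8,0,0,0],
    [-2,-22,0,0,0,0],
    [-3,-30,0,0,0,0],
    [-3,-33,0,0,0,0],
    [-3,-33,0,0,0,0],
    [-3,-33,0,0,0,0],
  ],
)

```text
clock: 37.4
tcp_pos: [0.4982, 0.1791, 0.1504]
orientation: [-0.0, 0.121, 0.993, -0.0]
ft_force: [-0.2, -0.7, -2.2]
grip_width: 0.551
```

>>> step_arm(
  commands=[
    [-3,-33,0,0,0,0],
    [-3,-33,0,0,0,0],
    [-3,-33,0,0,0,0],
    [-3,-33,0,0,0,0],
    [-2,-32,0,0,0,0],
    [-1,-25,0,0,0,0],
    [-1,-15,0,0,0,0],
    [0,-8,-5,0,0,0],
    [0,-3,-10,0,0,0],
    [0,0,-10,0,0,0],
  ],
)

```text
clock: 38.23
tcp_pos: [0.4831, -0.0335, 0.125]
orientation: [0.0, 0.122, 0.993, 0.0]
ft_force: [0.2, -0.1, -2.4]
grip_width: 0.552
```

>>> step_arm(
  commands=[
    [0,0,-8,0,0,0],
    [0,0,-6,0,0,0],
    [0,0,0,0,0,0],
    [0,0,0,0,0,0],
    [0,0,0,0,0,0],
    [0,0,0,0,0,0],
    [0,0,0,0,0,0],
    [0,0,0,0,0,0],
    [0,0,0,0,0,0],
    [0,0,0,0,0,0],
  ],
)

```text
clock: 39.07
tcp_pos: [0.4834, -0.0331, 0.112]
orientation: [0.0, 0.121, 0.993, 0.0]
ft_force: [0.7, -0.1, -3.0]
grip_width: 0.553
```

>>> step_arm(
  commands=[
    [0,-0.5,-4,0,0,0],
    [0,0,-3,0,0,0],
    [0,0,-1,0,0,0],
    [0,0,-1,0,0,0],
    [0,0,-0.5,0,0,0],
    [0,0,0,0,0,0],
    [0,0,0,0,0,0],
    [0,0,0,0,0,0],
    [0,0,0,0,0,0],
    [0,0,0,0,0,0],
  ],
)

```text
clock: 39.9
tcp_pos: [0.4831, -0.0336, 0.1023]
orientation: [-0.0, 0.121, 0.993, -0.0]
ft_force: [-0.5, -1.4, -1.0]
grip_width: 0.552
```

>>> step_arm(
  commands=[
    [0,0,0,0,0,0],
    [0,0,0,0,0,0],
    [0,0,0,0,0,0],
    [0,0,0,0,0,0],
    [0,0,0,0,0,0],
    [0,0,0,0,0,0],
    [0,0,4,0,0,0],
    [0,0,12,0,0,0],
    [0,0,22,0,0,0],
    [0,0,30,0,0,0],
  ],
  fingers=100,
)

```text
clock: 40.73
tcp_pos: [0.4815, -0.0335, 0.1695]
orientation: [-0.002, 0.121, 0.993, -0.0]
ft_force: [0.4, 0.0, -0.0]
grip_width: 1.002
```

>>> step_arm(
  commands=[
    [0,0,15,0,0,0],
    [-1,8,0,0,0,0],
    [-3,20,0,0,0,0],
    [-4,30,0,0,0,0],
    [-5,36,0,0,0,0],
    [-5,36,0,0,0,0],
    [-5,36,0,0,0,0],
    [-5,36,0,0,0,0],
    [-5,36,0,0,0,0],
    [-5,36,0,0,0,0],
  ],
)

```text
clock: 41.57
tcp_pos: [0.444, 0.2423, 0.1847]
orientation: [-0.0, 0.121, 0.993, -0.0]
ft_force: [0.8, 0.3, 0.8]
grip_width: 0.999
```

>>> step_arm(
  commands=[
    [-5,36,0,0,0,0],
    [-4,30,0,0,0,0],
    [-3,24,0,0,0,0],
    [-2,17,0,0,0,0],
    [0,10,0,0,0,0],
    [0,4,-5,0,0,0],
    [0,0,-12,0,0,0],
    [0,0,-10,0,0,0],
    [0,0,0,0,0,0],
    [0,0,0,0,0,0],
  ],
)

```text
clock: 42.4
tcp_pos: [0.431, 0.3592, 0.1567]
orientation: [-0.001, 0.122, 0.993, -0.001]
ft_force: [-0.0, 0.7, 0.8]
grip_width: 1.002
```

>>> step_arm(
  commands=[
    [0,2,-10,0,0,0],
    [0,0,-15,0,0,0],
    [0,0,-14,0,0,0],
    [0,0,-12,0,0,0],
    [0,0,-8,0,0,0],
    [0,0,-6,0,0,0],
    [0,0,0,0,0,0],
    [0,0,0,0,0,0],
    [0,0,0,0,0,0],
    [0,0,0,0,0,0],
  ],
)

```text
clock: 43.23
tcp_pos: [0.4317, 0.3639, 0.094]
orientation: [0.0, 0.121, 0.993, 0.001]
ft_force: [0.7, -0.3, 0.4]
grip_width: 1.002
```

>>> step_arm(
  commands=[
    [0,0,0,0,0,0],
    [0,0,0,0,0,0],
    [0,0,0,0,0,0],
    [0,0,0,0,0,0],
    [0,0,0,0,0,0],
    [0,0,0,0,0,0],
    [0,0,0,0,0,0],
    [0,0,0,0,0,0],
    [0,0,0,0,0,0],
    [0,0,0,0,0,0],
  ],
  fingers=0,
  force=35,
)

```text
clock: 44.07
tcp_pos: [0.4314, 0.3633, 0.0938]
orientation: [0.0, 0.121, 0.993, -0.0]
ft_force: [-0.6, -2.3, 6.1]
grip_width: 0.556
```

>>> step_arm(
  commands=[
    [0,0,5,0,0,0],
    [0,0,14,0,0,0],
    [0,0,18,0,0,0],
    [0,-6,10,0,0,0],
    [0,-16,5,0,0,0],
    [0,-26,0,0,0,0],
    [1,-32,0,0,0,0],
    [1,-32,0,0,0,0],
    [1,-32,0,0,0,0],
    [1,-32,0,0,0,0],
  ],
)

```text
clock: 44.9
tcp_pos: [0.4348, 0.1856, 0.1453]
orientation: [-0.0, 0.121, 0.993, -0.0]
ft_force: [0.9, 0.0, -0.3]
grip_width: 0.55
```

>>> step_arm(
  commands=[
    [1,-32,0,0,0,0],
    [1,-32,0,0,0,0],
    [1,-31,0,0,0,0],
    [1,-24,0,0,0,0],
    [0,-14,0,0,0,0],
    [0,-9,0,0,0,0],
    [0,-4,-6,0,0,0],
    [0,0,-12,0,0,0],
    [0,0,-8,0,0,0],
    [0,0,0,0,0,0],
  ],
)

```text
clock: 45.73
tcp_pos: [0.4378, 0.0423, 0.1176]
orientation: [-0.002, 0.12, 0.993, -0.0]
ft_force: [0.2, 0.2, -1.1]
grip_width: 0.554
```

>>> step_arm(
  commands=[
    [0,0,-3,0,0,0],
    [0,0,-2,0,0,0],
    [0,0,0,0,0,0],
    [0,0,0,0,0,0],
    [0,0,0,0,0,0],
    [0,0,0,0,0,0],
    [0,0,0,0,0,0],
    [0,0,0,0,0,0],
    [0,0,0,0,0,0],
    [0,0,0,0,0,0],
  ],
)

```text
clock: 46.57
tcp_pos: [0.4393, 0.0414, 0.1144]
orientation: [0.0, 0.121, 0.993, 0.0]
ft_force: [-0.5, 0.0, -2.9]
grip_width: 0.553
```

>>> step_arm(
  commands=[
    [0,0,-4,0,0,0],
    [0,0,-3,0,0,0],
    [0,0,-1,0,0,0],
    [0,0,-1,0,0,0],
    [0,0,-0.5,0,0,0],
    [0,0,0,0,0,0],
    [0,0,0,0,0,0],
    [0,0,0,0,0,0],
    [0,0,0,0,0,0],
    [0,0,0,0,0,0],
  ],
)

```text
clock: 47.4
tcp_pos: [0.4391, 0.0414, 0.1048]
orientation: [-0.0, 0.121, 0.993, -0.0]
ft_force: [-0.3, -0.8, -0.7]
grip_width: 0.548
```

>>> step_arm(
  commands=[
    [0,0,0,0,0,0],
    [0,0,0,0,0,0],
    [0,0,0,0,0,0],
    [0,0,0,0,0,0],
    [0,0,0,0,0,0],
    [0,0,0,0,0,0],
    [0,0,4,0,0,0],
    [0,0,12,0,0,0],
    [0,0,22,0,0,0],
    [0,0,30,0,0,0],
  ],
  fingers=100,
)

```text
clock: 48.23
tcp_pos: [0.4375, 0.0413, 0.1722]
orientation: [-0.002, 0.121, 0.993, -0.0]
ft_force: [0.7, 0.8, -0.3]
grip_width: 1.002
```

>>> step_arm(
  commands=[
    [0,0,14,0,0,0],
    [4,8,0,0,0,0],
    [10,18,0,0,0,0],
    [14,26,0,0,0,0],
    [16,30,0,0,0,0],
    [16,30,0,0,0,0],
    [16,30,0,0,0,0],
    [16,30,0,0,0,0],
    [16,30,0,0,0,0],
    [16,30,0,0,0,0],
  ],
)

```text
clock: 49.07
tcp_pos: [0.5633, 0.2753, 0.1857]
orientation: [-0.001, 0.121, 0.993, -0.0]
ft_force: [0.8, 0.2, 0.3]
grip_width: 0.999
```

>>> step_arm(
  commands=[
    [14,26,0,0,0,0],
    [11,18,0,0,0,0],
    [6,11,0,0,0,0],
    [3,6,0,0,0,0],
    [2,2,-5,0,0,0],
    [0,0,-12,0,0,0],
    [0,0,-10,0,0,0],
    [0,0,0,0,0,0],
    [0,0,0,0,0,0],
    [0,0,0,0,0,0],
  ],
)

```text
clock: 49.9
tcp_pos: [0.5992, 0.3356, 0.1596]
orientation: [-0.0, 0.122, 0.993, -0.0]
ft_force: [-0.0, 0.3, 0.2]
grip_width: 0.997
```

>>> step_arm(
  commands=[
    [1,4,-10,0,0,0],
    [0,0,-15,0,0,0],
    [0,0,-15,0,0,0],
    [0,0,-12,0,0,0],
    [0,0,-8,0,0,0],
    [0,0,-6,0,0,0],
    [0,0,-2,0,0,0],
    [0,0,0,0,0,0],
    [0,0,0,0,0,0],
    [0,0,0,0,0,0],
  ],
)

```text
clock: 50.73
tcp_pos: [0.6008, 0.3408, 0.0927]
orientation: [0.001, 0.121, 0.993, 0.0]
ft_force: [-0.1, 0.3, -0.4]
grip_width: 1.001
```

>>> step_arm(
  commands=[
    [0,0,0,0,0,0],
    [0,0,0,0,0,0],
    [0,0,0,0,0,0],
    [0,0,0,0,0,0],
    [0,0,0,0,0,0],
    [0,0,0,0,0,0],
    [0,0,0,0,0,0],
    [0,0,0,0,0,0],
    [0,0,0,0,0,0],
    [0,0,0,0,0,0],
  ],
  fingers=0,
  force=35,
)

```text
clock: 51.57
tcp_pos: [0.6006, 0.3405, 0.0924]
orientation: [0.0, 0.121, 0.993, 0.0]
ft_force: [-0.7, -1.0, 5.6]
grip_width: 0.552
```

>>> step_arm(
  commands=[
    [0,0,5,0,0,0],
    [0,0,15,0,0,0],
    [0,0,20,0,0,0],
    [-2,-6,12,0,0,0],
    [-5,-14,8,0,0,0],
    [-7,-22,0,0,0,0],
    [-9,-27,0,0,0,0],
    [-9,-28,0,0,0,0],
    [-9,-28,0,0,0,0],
    [-9,-28,0,0,0,0],
  ],
)

```text
clock: 52.4
tcp_pos: [0.5495, 0.1858, 0.1525]
orientation: [0.0, 0.121, 0.993, -0.0]
ft_force: [0.4, -0.5, -1.6]
grip_width: 0.553
```

>>> step_arm(
  commands=[
    [-9,-28,0,0,0,0],
    [-9,-28,0,0,0,0],
    [-7,-22,0,0,0,0],
    [-5,-14,0,0,0,0],
    [-3,-7,0,0,0,0],
    [0,-3,-5,0,0,0],
    [0,0,-12,0,0,0],
    [0,0,-12,0,0,0],
    [0,0,-8,0,0,0],
    [0,0,0,0,0,0],
  ],
)

```text
clock: 53.23
tcp_pos: [0.5157, 0.0863, 0.1126]
orientation: [-0.002, 0.12, 0.993, -0.0]
ft_force: [-0.9, -0.0, -2.2]
grip_width: 0.553
```

>>> step_arm(
  commands=[
    [0,0,-2,0,0,0],
    [0,0,-2,0,0,0],
    [0,0,0,0,0,0],
    [0,0,0,0,0,0],
    [0,0,0,0,0,0],
    [0,0,0,0,0,0],
    [0,0,0,0,0,0],
    [0,0,0,0,0,0],
    [0,0,0,0,0,0],
    [0,0,0,0,0,0],
  ],
)

```text
clock: 54.07
tcp_pos: [0.5173, 0.0854, 0.1109]
orientation: [0.0, 0.121, 0.993, 0.0]
ft_force: [0.2, -0.8, -2.7]
grip_width: 0.556
```

>>> step_arm(
  commands=[
    [0,-0.5,-3,0,0,0],
    [0,0,-2,0,0,0],
    [0,0,-1,0,0,0],
    [0,0,-1,0,0,0],
    [0,0,-0.5,0,0,0],
    [0,0,0,0,0,0],
    [0,0,0,0,0,0],
    [0,0,0,0,0,0],
    [0,0,0,0,0,0],
    [0,0,0,0,0,0],
  ],
)

```text
clock: 54.9
tcp_pos: [0.5171, 0.0849, 0.1034]
orientation: [-0.0, 0.121, 0.993, -0.0]
ft_force: [-0.9, -0.7, 1.4]
grip_width: 0.553
```

>>> step_arm(
  commands=[
    [0,0,0,0,0,0],
    [0,0,0,0,0,0],
    [0,0,0,0,0,0],
    [0,0,0,0,0,0],
    [0,0,0,0,0,0],
    [0,0,0,0,0,0],
    [0,0,4,0,0,0],
    [0,0,12,0,0,0],
    [0,0,22,0,0,0],
    [0,0,30,0,0,0],
  ],
  fingers=100,
)

```text
clock: 55.73
tcp_pos: [0.5157, 0.0847, 0.1711]
orientation: [-0.002, 0.121, 0.993, -0.0]
ft_force: [0.9, -1.0, 0.1]
grip_width: 1.001
```

>>> step_arm(
  commands=[
    [0,0,14,0,0,0],
    [-5,8,5,0,0,0],
    [-10,20,10,0,0,0],
    [-10,30,10,0,0,0],
    [-10,36,10,0,0,0],
    [-10,36,5,0,0,0],
    [-10,36,0,0,0,0],
    [-10,36,0,0,0,0],
    [-10,36,0,0,0,0],
    [-10,36,0,0,0,0],
  ],
)

```text
clock: 56.57
tcp_pos: [0.4305, 0.3607, 0.2253]
orientation: [-0.0, 0.121, 0.993, -0.0]
ft_force: [-0.2, -0.0, 0.2]
grip_width: 0.997
```

>>> step_arm(
  commands=[
    [-10,36,0,0,0,0],
    [-10,36,0,0,0,0],
    [-10,30,0,0,0,0],
    [-10,20,0,0,0,0],
    [-5,10,0,0,0,0],
    [0,0,0,0,0,0],
    [0,0,0,0,0,0],
    [0,0,0,0,0,0],
    [0,0,0,0,0,0],
    [0,0,0,0,0,0],
  ],
)

```text
clock: 57.4
tcp_pos: [0.3887, 0.4892, 0.2254]
orientation: [0.0, 0.123, 0.992, -0.0]
ft_force: [0.4, 0.2, 0.5]
grip_width: 1.001
```

```bash
python3 - <<'E'
from h import *
s=status.read_state(); print(s['clock'],s['tcp_pos'])
for n in('top','scene'):
    p=camera(n); save(p,n+'9')
    for o in tops(p,.117,.135,box=(.4,.6,-.1,.15)): print('tube',o)
    for o in tops(p,.115,.133,box=(.43,.56,-.43,-.28)): print('w',o)
E
```

```text
57.4 [0.38873294 0.48916152 0.2253885 ]
tube (array([0.5169, 0.0847, 0.1245]), array([0.5176, 0.0852]), 0.0218, np.int32(325), array([182.,  24.,  11.]), np.float64(0.12450164979508942))
tube (array([ 0.4829, -0.0343,  0.1244]), array([ 0.4832, -0.0345]), 0.0215, np.int32(326), array([178., 175.,   0.]), np.float64(0.1244234045052772))
tube (array([0.4385, 0.0406, 0.1247]), array([0.4385, 0.0407]), 0.0217, np.int32(335), array([ 37., 141.,  58.]), np.float64(0.12469396620236768))
w (array([ 0.5114, -0.3564,  0.1192]), array([ 0.5122, -0.3573]), 0.0286, np.int32(521), array([164., 154., 143.]), np.float64(0.11916907944041538))
tube (array([ 0.4855, -0.0309,  0.1241]), array([ 0.4838, -0.0345]), 0.0226, np.int32(172), array([174., 157.,  74.]), np.float64(0.12409099482029226))
tube (array([0.441 , 0.0438, 0.1239]), array([0.4367, 0.042 ]), 0.0234, np.int32(184), array([ 60., 128.,  73.]), np.float64(0.12389018199796412))
tube (array([0.52  , 0.0881, 0.1245]), array([0.5172, 0.0846]), 0.0235, np.int32(214), array([160. ,  44. ,  40.5]), np.float64(0.12450534341097182))
w (array([ 0.5125, -0.3545,  0.12  ]), array([ 0.512 , -0.3591]), 0.0312, np.int32(165), array([139., 134., 131.]), np.float64(0.1199656963538758))
```

View pics/top9.png

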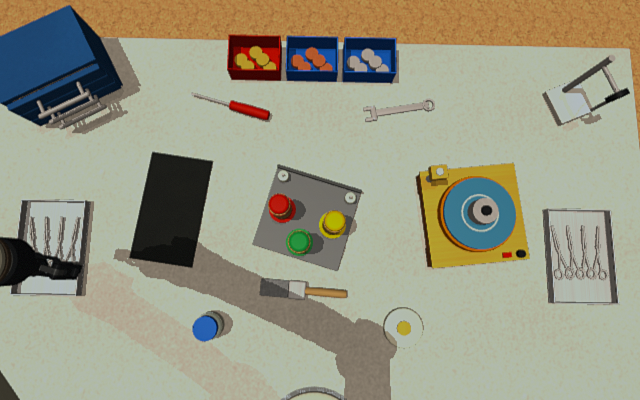

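View pics/scene9.png

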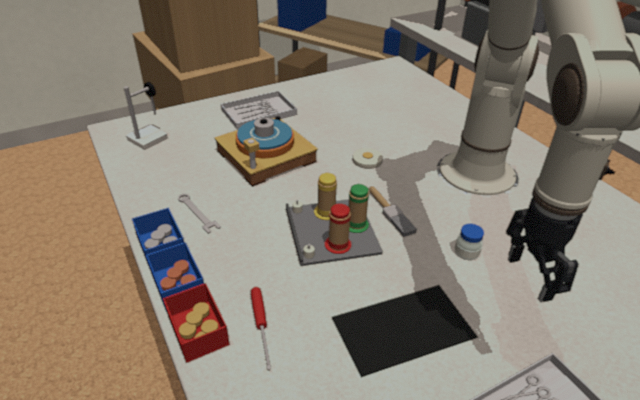

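The tubes stand on their own discs (red at pixel (280,208), green (299,242), yellow (333,223)). The weight sits within the ring at (485,209), and the gripper is clear of everything.

```bash
python3 -c "
from rig import robot
print(robot.hand_in())"
```

```text
the job is handed in; nothing more can be done
None
```

The job is done and handed in at about 57 s of the 147 s allowed; no verdict was reported. I moved the red, green and yellow tubes to the mat. Then I set the steel weight on the blue plate and put each tube back on the disc of its own colour.

- **Tubes:** in the last pictures all three stand upright, within about 2 mm of their disc centres as I measured them from the images.
- **Weight:** it stands upright inside the white ring, about 2–3 mm from the plate's centre. It touched down at low speed with roughly 10 N on the plate.
- **Robot:** the gripper was open and well clear of everything when I handed in.
- **Disagreements:** the two cameras differed by about 1–3 mm, which fits the stated calibration. The green tube dropped about 2–3 mm when I released it on the mat, and it stayed upright. No check failed.

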